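# Balance a centrifuge rotor by exchanging tubes

### The job

This centrifuge rotor is loaded out of balance: its six tubes are three pairs of twins (short, medium and tall), and no tube faces its twin. Rearrange them, using the empty rack to park a tube on the way, so that every tube stands fully down in a well with its twin in the well directly across the hub. Keep the tubes upright, set them in without dropping them, and leave the beaker and the lone sample bottle beside the work where they are.

Things in the scene. Friction and masses are not known exactly. Their poses are not given: they have to be found in the camera images.
- short_1: one short white conical-bottomed centrifuge tube, 94 mm tall; flat, wide, ribbed white screw cap, 34 mm across, from 70 to 94 mm above the tip (grip it at about 84 mm). Body 30 mm across, tapering over the lowest 14 mm to a flat 12 mm tip; 40 to 160 g. Origin: underside of the tip, z up the tube. Exactly like its twin short_2.
- short_2: the other short white conical-bottomed centrifuge tube, 94 mm tall; flat, wide, ribbed white screw cap, 34 mm across, from 70 to 94 mm above the tip (grip it at about 84 mm). Body 30 mm across, tapering over the lowest 14 mm to a flat 12 mm tip; 40 to 160 g. Origin: underside of the tip, z up the tube. Exactly like its twin short_1.
- medium_1: one medium white conical-bottomed centrifuge tube, 118 mm tall; metal cap: a round collar 34 mm across from 84 to 108 mm above the tip (grip it at about 98 mm), a 16 mm hexagon head on top. Body 30 mm across, tapering over the lowest 14 mm to a flat 12 mm tip; 40 to 160 g. Origin: underside of the tip, z up the tube. Exactly like its twin medium_2.
- medium_2: the other medium white conical-bottomed centrifuge tube, 118 mm tall; metal cap: a round collar 34 mm across from 84 to 108 mm above the tip (grip it at about 98 mm), a 16 mm hexagon head on top. Body 30 mm across, tapering over the lowest 14 mm to a flat 12 mm tip; 40 to 160 g. Origin: underside of the tip, z up the tube. Exactly like its twin medium_1.
- tall_1: one tall white conical-bottomed centrifuge tube, 132 mm tall; slim domed white cap, 27 mm across, from 104 mm above the tip (grip it at about 115 mm; straight to 122 mm). Body 30 mm across, tapering over the lowest 14 mm to a flat 12 mm tip; 40 to 160 g. Origin: underside of the tip, z up the tube. Exactly like its twin tall_2.
- tall_2: the other tall white conical-bottomed centrifuge tube, 132 mm tall; slim domed white cap, 27 mm across, from 104 mm above the tip (grip it at about 115 mm; straight to 122 mm). Body 30 mm across, tapering over the lowest 14 mm to a flat 12 mm tip; 40 to 160 g. Origin: underside of the tip, z up the tube. Exactly like its twin tall_1.
- rotor: dark grey metal centrifuge rotor, 212 mm across, on a low grey stand, fixed. Origin: its axis at bench level, z up. Top face 72 mm up; hub 52 mm wide, spindle to 88 mm. Six upright wells, 34 mm wide (mouth 41), flat floors 20 mm above the bench, axes 75 mm from the rotor axis at 0, 60, .. 300 degrees from its x axis; opposite wells are 180 degrees apart. Every well holds one tube at first.
- rack: white plastic tube rack with a black base plate, 202 x 66 mm, 56 mm high, fixed, empty at first. Origin: centre of its underside, z up, x along its length. Three round 34 mm holes through its top plate (50 to 56 mm up) lie on its x axis at -62, 0 and +62 mm; a tube in it stands on the base plate, 6 mm above the bench.
- beaker: small clear glass beaker with a spout, 49 x 55 mm and 54 mm high, standing behind the work; bystander. Origin: centre of its underside.
- sample_bottle: round white sample bottle with a white screw cap, 47 mm in diameter and 100 mm high, standing alone at the left of the work; bystander. Origin: centre of its underside.
Not all that is in view belongs to the job. What is shaped like the short_2 but pink is not meant.

How it is judged (in metres and radians):
At the end, for the whole second after the job is handed in: All six tubes stand in rotor wells (tip 65 to 85 mm from the rotor axis, within 8 mm of the well floor, leaning under 0.15 rad, at rest), and the tips of each two twins are over 140 mm apart: twins in opposite wells, whichever two these are (horizontal distance between short_1 and short_2 above 0.14 m and horizontal distance between medium_1 and medium_2 above 0.14 m and horizontal distance between tall_1 and tall_2 above 0.14 m and horizontal distance between short_1 and rotor between 0.065 and 0.085 m and z of each of short_1, short_2, medium_1, medium_2, tall_1, tall_2 in the frame of rotor below 0.028 m and angle between each of short_1, short_2, medium_1, medium_2, tall_1, tall_2's own z axis and vertical below 0.15 rad and linear speed of each of short_1, short_2, medium_1, medium_2, tall_1, tall_2 below 0.02 m/s and horizontal distance between short_2 and rotor between 0.065 and 0.085 m and horizontal distance between medium_1 and rotor between 0.065 and 0.085 m and horizontal distance between medium_2 and rotor between 0.065 and 0.085 m and horizontal distance between tall_1 and rotor between 0.065 and 0.085 m and horizontal distance between tall_2 and rotor between 0.065 and 0.085 m); the robot touches nothing.
It fails at once if a tube is tipped over (leans more than 1 rad) (angle between any of short_1, short_2, medium_1, medium_2, tall_1, tall_2's own z axis and vertical above 1 rad).
It fails at once if a tube is dropped: it falls free of the fingers at more than 0.8 m/s (a drop of more than about 30 mm) ((linear speed of short_1 above 0.8 m/s and contact force between the fingers and short_1 below 0.02 N) or (linear speed of short_2 above 0.8 m/s and contact force between the fingers and short_2 below 0.02 N) or (linear speed of medium_1 above 0.8 m/s and contact force between the fingers and medium_1 below 0.02 N) or (linear speed of medium_2 above 0.8 m/s and contact force between the fingers and medium_2 below 0.02 N) or (linear speed of tall_1 above 0.8 m/s and contact force between the fingers and tall_1 below 0.02 N) or (linear speed of tall_2 above 0.8 m/s and contact force between the fingers and tall_2 below 0.02 N)).
It fails at once if the beaker or the single sample bottle is shifted by more than 30 mm or knocked over (distance of any of beaker, sample_bottle from where it was at the start of the episode above 0.03 m or angle between any of beaker, sample_bottle's own z axis and vertical above 0.5 rad).
It also fails if it takes over 102 s, if anything falls off the work surface, if the arm or the gripper's body presses on something with over 40 N, if the wrist force passes 120 N, or if a joint passes its speed limit or range.

### The arm

A 7-joint arm with a two-finger parallel gripper is mounted at the origin on a cart in front of the work surface, level with it; the furniture and walls round the work are solid. World frame = base frame: x ahead of the robot, y to its left, z up, the work surface at z = 0. Lengths are in m, angles in degrees, forces in N, time in s.
With the tool pointing down it reaches from about 0.425 to 0.875 m from the base axis. Payload 4.7 kg.
Tool frame: the origin (TCP) lies at the very end of the fingers, on their centre line; the grasp point (between the pads) lies 19 mm behind it; z points along the fingers, y is the line along which they close (so a half turn about z gives the same grasp; the last joint's range is limited). The gripper opens to 87 mm and grips with 3 to 60 N. Pads are 19 mm wide; open, the fingers measure 117 mm over their backs; the gripper's body (75 mm by 190 mm) begins 51 mm behind the grasp point.
Start: joints at [-67.489, 18.392, -4.016, 83.108, 1.295, 78.541, -3.26], TCP at [0.24, 0.604, 0.223] pointing down, gripper open.
Joint ranges: [-163.93, 163.93], [-17.29, 119.83], [-79.2, 71.16], [3.27, 140.29], [-89.18, 269.18], [5.43, 117.66], [-154.24, 154.24]. Speed limits (degrees/s): [147.25, 147.25, 180, 180, 180, 180, 180].

### API

Orientations are given as [roll, pitch, yaw] about the fixed x, y, z axes, in that order (R = Rz(yaw) Ry(pitch) Rx(roll)).
In Python, from cell import telemetry, cams, env gives the robot as it stands.
- The arm moves only by the tool arm_command, never from a script. Its argument "series" is text: rows parted by semicolons, each of 5 numbers parted by spaces: the shift along the tool's x, y, z in mm, then the turn about the tool's z in rad, then the closure in counts, from 0 (fully open) to 255 (shut). A call has 1 to 20 rows; each row shifts and turns the commanded pose from where the row before left it, along the tool's axes as they then stand; what a row does not reach is not made up. A row lasts 1/12 s, in which the tool goes at most 41.7 mm and 7.16 degrees, less where a joint would pass 70% of its speed; a pose out of reach is approached as far as the arm can. A call is refused whole if a number of a shift passes 41.7 or a number of a turn 0.125, either way. A call with a gripper value outside its range is refused whole. The fingers move at their own pace and stop on an object; "squeeze" is the grip in N (left out, the last holds). Time passes only in rows, so rows that do not move let the fingers close. It gives the time, the measured TCP pose, the force, the opening and the grip force at its end, in the units of the state.
- telemetry.get_obs(): the state, without advancing time (a new reading comes with each control period).
- cams.read_camera(name): name is "scene" or "side" or "wrist"; returns the picture (480x640x3 uint8, blue, green, red); there is no depth.
- cams.calibration(name): a dict with "K" (3x3 intrinsics, pixels), "origin" and "rotation" of the camera in the world; the wrist camera has in their place "hand_eye" (4x4, takes a point from camera to tool coordinates, whose origin is the TCP and whose axes are the flange's). Camera axes: x right, y down, z forward; pixel columns grow to the right and rows downward; lengths in m; the calibration is good to about 2 mm. A picture is of the moment at which its call begins: read the wrist's pose just before it. calibration takes no time and is no camera call.
- env.sign_off(): hands the job in; it is judged then, once.
The state is a dict: "time_s": time; "qpos": joint angles; "joint_velocities": joint speeds; "effort": joint torques, N m; "tool_pos": TCP position; "tool_rot": TCP orientation; "force": force on the tool from outside, world axes, zero at the start; "wrist_torque": the same for the moment, N m; "grip_width": finger opening in m; "grasp_force": force on a finger pad.
Only numpy, scipy, OpenCV 4.12 (cv2) and the standard library are available. Lean on these libraries where they do the work, as an engineer would, in place of code of your own. Each camera call takes 0.05 s, during which the arm holds its last target. There are 200 camera calls.

## Working session

There is one attempt and no reset: what is moved stays moved. The work goes in short steps, Python scripts to look and compute and a tool call to move; the robot and the scene stay as the last step left them, time stands still between calls to the robot, and variables do not carry over. Pictures are saved under pics/ and viewed, at most 14 in all, crops included, and the job is handed in when it is done.

Besides the shell and the picture viewer there is one more tool, called as name(argument=value, ...), one argument or row to a line, values as JSON. arm_command: Moves the arm, as the interface text tells. Its arguments: {"type":"object","properties":{"series":{"type":"string"},"squeeze":{"type":"number"}},"required":["series"]}

```bash
ls; mkdir -p pics; python3 - <<'E'
from cell import telemetry, cams, env
import cv2
o=telemetry.get_obs()
for k,v in o.items(): print(k,v)
for n in("scene","side","wrist"):
    print(n,cams.calibration(n)); cv2.imwrite(f"pics/{n}0.png",cams.read_camera(n))
E
```

```text
pics
time_s 0.0
qpos [-67.48781681  18.43618651  -4.01485296  83.17372292   1.29322303
  78.53950572  -3.25852198]
joint_velocities [-0.12820376  0.05657256  0.10155758 -0.05732813  0.0976113  -0.00661991
 -0.01498219]
effort [-1.59783604e-04 -4.91287172e+01 -4.03943891e-01 -3.12528205e+01
 -6.39874628e-02  4.36906144e-02  1.67574149e-04]
tool_pos [0.24022607 0.60340308 0.22150429]
tool_rot [-1.79895722e+02  4.14311386e-03  1.58298023e+02]
force [0.13818256 0.35700887 0.56061901]
wrist_torque [ 0.00633123 -0.04599138  0.01482262]
grasp_force 0.0
grip_width 0.08689182275088864
scene {'K': array([[521.94228476,   0.        , 317.89762677],
       [  0.        , 521.94228476, 240.20469313],
       [  0.        ,   0.        ,   1.        ]]), 'origin': array([ 0.09887911, -0.40455043,  0.92331466]), 'rotation': array([-139.65907881,    0.83883791,  -50.4712575 ])}
side {'K': array([[537.49613612,   0.        , 312.38221813],
       [  0.        , 537.49613612, 237.84931681],
       [  0.        ,   0.        ,   1.        ]]), 'origin': array([0.45722138, 1.09451511, 0.65535152]), 'rotation': array([-120.0572162 ,    0.91236332, -170.46916876])}
wrist {'K': array([[392.07341195,   0.        , 319.1897457 ],
       [  0.        , 392.07341195, 237.66935536],
       [  0.        ,   0.        ,   1.        ]]), 'hand_eye': array([[ 3.41774754e-04, -9.57815556e-01, -2.87383444e-01,
         7.78681442e-02],
       [ 9.99999393e-01,  2.64396507e-05,  1.10114290e-03,
         7.22176721e-04],
       [-1.04709348e-03, -2.87383646e-01,  9.57814984e-01,
        -1.62448126e-01],
       [ 0.00000000e+00,  0.00000000e+00,  0.00000000e+00,
         1.00000000e+00]])}
```

View pics/scene0.png

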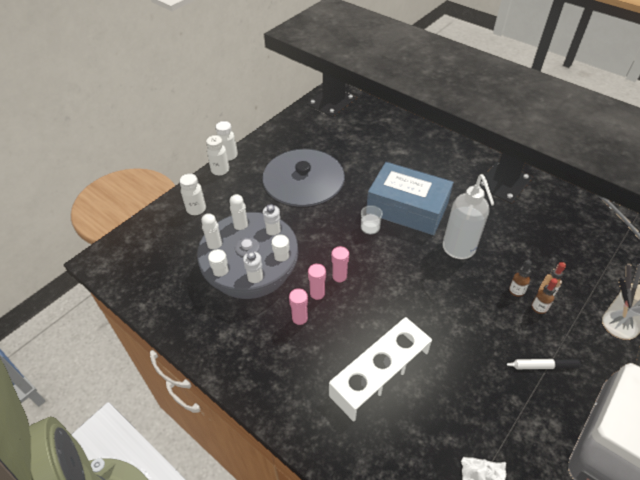

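View pics/side0.png

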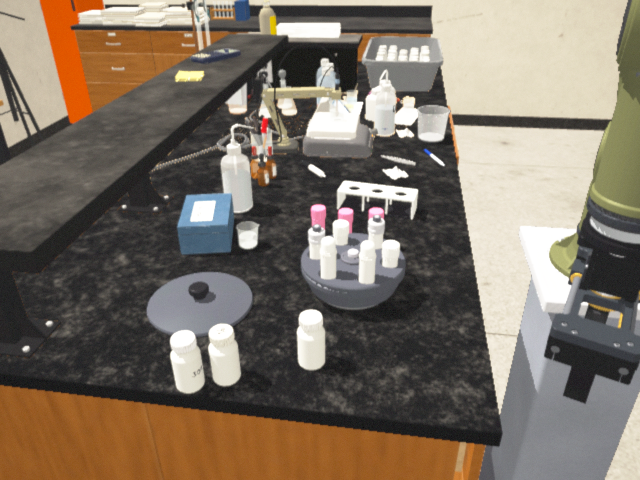

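The scene view shows the rotor's hub at about (247,244). Going round it are tall (211,217), tall (237,200), medium (272,210), short (281,241), medium (253,257) and short (219,257). The rack holes are at (357,383), (381,361) and (405,341). The side view shows the spindle at (351,252).

```bash
cat > h.py <<'E'
import numpy as np, cv2
from scipy.spatial.transform import Rotation as R
from cell import telemetry, cams
def cam(n,obs=None):
    c=cams.calibration(n)
    if n!="wrist": return c["K"],np.array(c["origin"]),R.from_euler('xyz',c["rotation"],degrees=True).as_matrix()
    T=np.eye(4);T[:3,:3]=R.from_euler('xyz',obs["tool_rot"],degrees=True).as_matrix();T[:3,3]=obs["tool_pos"]
    M=T@c["hand_eye"]; return c["K"],M[:3,3],M[:3,:3]
def px2z(cm,uv,z):
    K,o,Rm=cm; d=Rm@np.linalg.inv(K)@np.array([*uv,1.]); return o+d*(z-o[2])/d[2]
def proj(cm,P):
    K,o,Rm=cm; q=K@(Rm.T@(np.array(P)-o)); return q[:2]/q[2]
def go(x,y,z,yaw):
    "print tool-axis shift (mm) and turn (rad) to a TCP pose, nearest half turn"
    o=telemetry.get_obs(); p=o["tool_pos"]; w=o["tool_rot"]
    d=R.from_euler('xyz',w,degrees=True).as_matrix().T@(np.array([x,y,z])-p)*1000
    t=(yaw-w[2]+90)%180-90
    print("shift",d.round(1),"turn",round(-np.radians(t),3),"alt",round(-np.radians(t-np.sign(t)*180),3),"q7",o["qpos"][6].round(1))
E
python3 - <<'E'
from h import *
s=cam("scene"); d=cam("side")
print("spindle",px2z(s,(247,244),.088),px2z(d,(351,252),.088))
for n,uv,z in [("T",(211,217),.152),("T",(237,200),.152),("M",(272,210),.138),("S",(281,241),.114),("M",(253,257),.138),("S",(219,257),.114)]:
    print(n,px2z(s,uv,z).round(3))
for n,uv,z in [("T",(328,241),.152),("T",(367,247),.152),("M",(317,228),.138),("S",(341,225),.114),("M",(376,218),.138),("S",(391,244),.114)]:
    print(n,px2z(d,uv,z).round(3))
for uv in [(357,383),(381,361),(405,341)]: print("rack",px2z(s,uv,.056).round(4))
E
```

```text
spindle [0.5372935  0.16543342 0.088     ] [0.5421033  0.17429456 0.088     ]
T [0.509 0.229 0.152]
T [0.576 0.222 0.152]
M [0.61  0.156 0.138]
S [0.573 0.099 0.114]
M [0.495 0.099 0.138]
S [0.465 0.167 0.114]
T [0.579 0.245 0.152]
T [0.506 0.257 0.152]
M [0.611 0.174 0.138]
S [0.57  0.112 0.114]
M [0.498 0.116 0.138]
S [0.464 0.176 0.114]
rack [ 0.447  -0.1905  0.056 ]
rack [ 0.5086 -0.1988  0.056 ]
rack [ 0.5705 -0.2099  0.056 ]
```

```bash
python3 -c "
from h import *
go(.54,.17,.30,207)"
```

```text
shift [-438.8 -292.   -77.8] turn -0.85 alt 2.292 q7 -3.3
```

arm_command(
  series="-33.75 -22.5 -6 0 0;-33.75 -22.5 -6 0 0;-33.75 -22.5 -6 0 0;-33.75 -22.5 -6 0 0;-33.75 -22.5 -6 0 0;-33.75 -22.5 -6 0 0;-33.75 -22.5 -6 0 0;-33.75 -22.5 -6 0 0;-33.75 -22.5 -6 0 0;-33.75 -22.5 -6 0 0;-33.75 -22.5 -6 0 0;-33.75 -22.5 -6 0 0;-33.75 -22.5 -6 0 0;0 0 0 -0.12 0;0 0 0 -0.12 0;0 0 0 -0.12 0;0 0 0 -0.12 0;0 0 0 -0.12 0;0 0 0 -0.12 0;0 0 0 -0.12 0",
  squeeze=20,
)

```text
time_s: 1.82
tool_pos: [0.5397, 0.1698, 0.3002]
tool_rot: [180.0, -0.0, -153.2]
force: [-0.6, -0.6, 0.4]
grip_width: 0.0873
grasp_force: 0.0
```

```bash
python3 - <<'E'
from h import *
o=telemetry.get_obs(); print(o["tool_pos"],o["tool_rot"],o["qpos"].round(1),o["time_s"])
cv2.imwrite("pics/w1.png",cams.read_camera("wrist"))
np.save("w1.npy",np.r_[o["tool_pos"],o["tool_rot"]])
E
```

```text
[0.53967687 0.16984145 0.30020244] [ 1.79993991e+02 -3.63532496e-02 -1.53233710e+02] [-33.7   6.4  14.9  88.9  -1.7  84.9  98. ] 1.8167
```

View pics/w1.png

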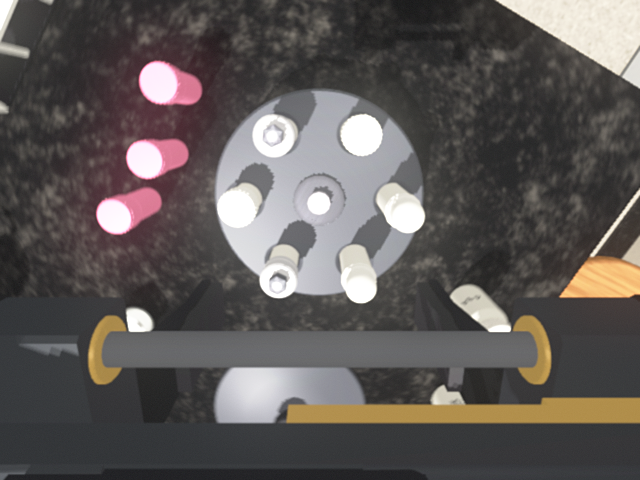

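The wrist view shows the spindle at (319,203) and the medium hexes at (274,134) and (279,283). The shorts are at (361,134) and (238,206), and the talls are at (406,214) and (361,291).

```bash
python3 - <<'E'
from h import *
w=np.load("w1.npy"); c=cam("wrist",dict(tool_pos=w[:3],tool_rot=w[3:]))
L=[("T",(406,214),.152),("T",(361,291),.152),("M",(279,283),.138),("S",(238,206),.114),("M",(274,134),.138),("S",(361,134),.114)]
print("spindle",px2z(c,(319,203),.088)); print("disc",px2z(c,(320,193),.072))
P=np.array([px2z(c,u,z)[:2] for _,u,z in L])
m=P.mean(0); q=(P-m)@[1,1j]
a=np.degrees(np.angle(q*np.exp(1j*np.radians(60*np.arange(6)))))
print(P.round(4),m,abs(q).round(4),a, np.degrees(np.angle(q)))
im=cv2.imread("pics/w1.png");g=cv2.cvtColor(im,cv2.COLOR_BGR2GRAY)
for (n,u,z) in L:
    r=22;x,y=u;s=(g[y-r:y+r,x-r:x+r]>225).astype('uint8')
    k,lab,st,ce=cv2.connectedComponentsWithStats(s); i=1+st[1:,4].argmax(); print(n,st[i],ce[i]+[x-r,y-r])
E
```

```text
spindle [0.5395186  0.16942619 0.088     ]
disc [0.53287525 0.16720415 0.072     ]
[[0.504  0.2307]
 [0.5803 0.2306]
 [0.6115 0.1656]
 [0.5703 0.1027]
 [0.4964 0.1073]
 [0.4646 0.1721]] [0.53784536 0.1681569 ] [0.0711 0.0755 0.0737 0.0731 0.0737 0.0734] [118.42264598 115.75874523 118.02788436 116.36159948 115.74093494
 116.9496082 ] [ 118.42264598   55.75874523   -1.97211564  -63.63840052 -124.25906506
  176.9496082 ]
T [   0    1   41   40 1170] [403.86666667 213.23333333]
T [  2   0  35  34 869] [358.60414269 285.75834292]
M [  3   3  37  34 766] [277.14751958 281.02349869]
S [   1    4   41   40 1213] [236.36108821 208.15086562]
M [   1    3   41   41 1080] [272.12777778 136.525     ]
S [   2    2   42   42 1346] [361.22288262 134.65156018]
```

```bash
cat >> h.py <<'E'
C=np.array([.538,.168]); A0=116.9
def well(i):
    a=np.radians(A0-60*i); return C+.075*np.array([np.cos(a),np.sin(a)]), A0-60*i+90
E
python3 -c "
from h import *
for i in range(6): print(i,well(i))
p,y=well(3); go(*p,.087,y)"
```

```text
0 (array([0.5040674 , 0.23488481]), 206.9)
1 (array([0.57895765, 0.2308289 ]), 146.9)
2 (array([0.61289025, 0.16394409]), 86.9)
3 (array([0.5719326 , 0.10111519]), 26.900000000000006)
4 (array([0.49704235, 0.1051711 ]), -33.099999999999994)
5 (array([0.46310975, 0.17205591]), -93.1)
shift [  2.5 -75.8 213.2] turn 0.003 alt -3.139 q7 98.3
```

arm_command(
  series="1.25 -37.9 0 0 80;1.25 -37.9 0 0 80;0 0 40 0 80;0 0 40 0 80;0 0 40 0 80;0 0 30 0 80;0 0 25 0 80;0 0 20 0 80;0 0 12 0 80;0 0 6.2 0 80;0 0 0 0 80;0 0 0 0 80;0 0 0 0 255;0 0 0 0 255;0 0 0 0 255;0 0 0 0 255;0 0 0 0 255;0 0 0 0 255",
  squeeze=20,
)

```text
time_s: 3.37
tool_pos: [0.5717, 0.1011, 0.0878]
tool_rot: [-180.0, 0.1, -153.6]
force: [0.3, 0.1, 1.9]
grip_width: 0.0331
grasp_force: 20.0
```

arm_command(
  series="0 0 -10 0 255;0 0 -25 0 255;0 0 -40 0 255;0 0 -40 0 255;0 0 -40 0 255;12 -15 -5 0 255;24 -29.9 0 0 255;24 -29.9 0 0 255;24 -29.9 0 0 255;24 -29.9 0 0 255;24 -29.9 0 0 255;24 -29.9 0 0 255;24 -29.9 0 0 255;12 -15 0 0 255;0 0 0 0 255;0 0 0 0 255",
)

```text
time_s: 4.7
tool_pos: [0.5053, -0.2002, 0.2479]
tool_rot: [180.0, 0.0, -153.8]
force: [-0.3, 0.1, -0.9]
grip_width: 0.0334
grasp_force: 20.0
```

```bash
python3 - <<'E'
from h import *
o=telemetry.get_obs(); print(o["tool_pos"],o["tool_rot"],o["grip_width"],o["time_s"])
im=cams.read_camera("wrist");c=cam("wrist",o)
for k in(-1,0,1):
    a=np.radians(-9); P=[.5086+k*.062*np.cos(a),-.199+k*.062*np.sin(a),.056]; u=proj(c,P); print(k,u.round())
cv2.imwrite("pics/w2.png",im)
np.save("w2.npy",np.r_[o["tool_pos"],o["tool_rot"]])
E
```

```text
[ 0.505313   -0.20019466  0.24791621] [ 1.79992238e+02  3.84266128e-02 -1.53777544e+02] 0.03341967141609938 4.7
-1 [359. 155.]
0 [319. 211.]
1 [282. 263.]
```

View pics/w2.png

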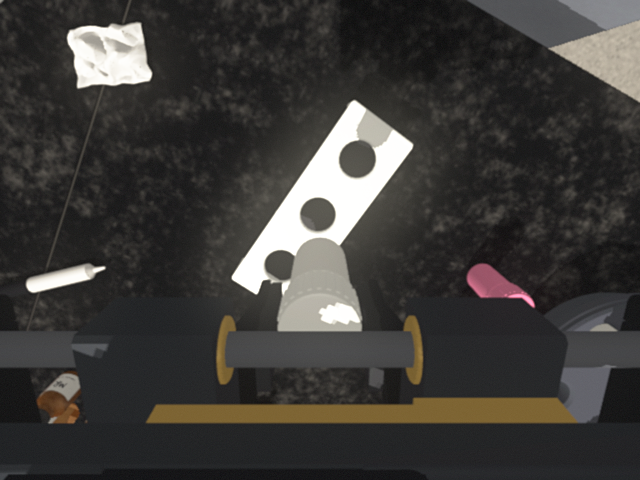

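The wrist view shows the near rack hole at (357,159), the middle hole at (318,214) and the held short tube at (319,285).

```bash
python3 - <<'E'
from h import *
w=np.load("w2.npy"); c=cam("wrist",dict(tool_pos=w[:3],tool_rot=w[3:]))
for u in [(357,159),(318,214)]: print(px2z(c,u,.056))
p=px2z(c,(318,214),.056); go(p[0],p[1],.073,-153.1)
E
```

```text
[ 0.45092365 -0.18960053  0.056     ]
[ 0.51132908 -0.19857343  0.056     ]
shift [ -4.6  -2.7 174.7] turn -0.009 alt 3.133 q7 137.4
```

arm_command(
  series="-4.6 -2.7 15 0 255;0 0 35 0 255;0 0 35 0 255;0 0 20 0 255;0 0 8 0 255;0 0 0 0 255;0 0 8 0 255;0 0 10 0 255;0 0 10 0 255;0 0 10 0 255;0 0 10 0 255;0 0 8 0 255;0 0 4 0 255;0 0 0 0 255;0 0 0 0 255",
)

```text
time_s: 6.0
tool_pos: [0.5113, -0.1993, 0.0742]
tool_rot: [-180.0, -0.0, -153.6]
force: [0.3, -0.7, -0.2]
grip_width: 0.0335
grasp_force: 20.0
```

arm_command(
  series="0 0 0 0 80;0 0 0 0 80;0 0 -10 0 80;0 0 -30 0 80;0 0 -40 0.1156 80;0 0 -40 0.1156 80;0 0 -40 0.1156 80;0 0 -20 0.1156 80;0 0 0 0.1156 80;0 0 0 0.1156 80;0 0 0 0.1156 80;0 0 0 0.1156 80;0 0 0 0.1156 80;16.2 36.1 0 0 80;16.2 36.1 0 0 80;16.2 36.1 0 0 80;16.2 36.1 0 0 80;16.2 36.1 0 0 80;16.2 36.1 0 0 80;16.2 36.1 0 0 80",
)

```text
time_s: 7.67
tool_pos: [0.5547, 0.0761, 0.2556]
tool_rot: [179.9, 0.1, 146.8]
force: [0.6, 0.1, 0.4]
grip_width: 0.0593
grasp_force: 0.0
```

```bash
python3 -c "
from h import *
p,y=well(1); go(*p,.116,y)"
```

```text
shift [ 64.6 142.5 139.8] turn -0.002 alt 3.14 q7 48.5
```

arm_command(
  series="16.2 36.1 0 0 80;16.2 36.1 0 0 80;16.2 36.1 0 0 80;16.2 36 0 0 80;0 0 20 0 80;0 0 40 0 80;0 0 35 0 80;0 0 25 0 80;0 0 12 0 80;0 0 7 0 80;0 0 0 0 80;0 0 0 0 255;0 0 0 0 255;0 0 0 0 255;0 0 0 0 255;0 0 0 0 255;0 0 0 0 255",
)

```text
time_s: 9.08
tool_pos: [0.5797, 0.2308, 0.116]
tool_rot: [179.9, 0.0, 146.8]
force: [-0.1, -0.0, 2.8]
grip_width: 0.0286
grasp_force: 20.0
```

arm_command(
  series="0 0 -10 0 255;0 0 -25 -0.1164 255;0 0 -40 -0.1164 255;0 0 -40 -0.1164 255;0 0 -35 -0.1164 255;0 0 0 -0.1164 255;0 0 0 -0.1164 255;0 0 0 -0.1164 255;0 0 0 -0.1164 255;0 0 0 -0.1164 255;16.4 -28 0 0 255;16.4 -28 0 0 255;16.4 -28 0 0 255;16.4 -28 0 0 255;0 0 0 0 255;0 0 0 0 255",
)

```text
time_s: 10.42
tool_pos: [0.5716, 0.098, 0.2664]
tool_rot: [-180.0, 0.1, -153.5]
force: [-0.7, 1.1, -0.2]
grip_width: 0.0291
grasp_force: 20.0
```

```bash
python3 - <<'E'
from h import *
o=telemetry.get_obs(); print(o["tool_pos"],o["tool_rot"],o["grip_width"],o["time_s"])
im=cams.read_camera("wrist");c=cam("wrist",o)
print(proj(c,[*well(3)[0],.072]),proj(c,[*C,.088]),proj(c,[*C,.072]))
cv2.imwrite("pics/w3.png",im)
np.save("w3.npy",np.r_[o["tool_pos"],o["tool_rot"]])
E
```

```text
[0.5716436  0.09801645 0.26642166] [-1.79970984e+02  5.51188362e-02 -1.53462524e+02] 0.0290516577974134 10.4167
[322.28564978 208.63372137] [406.65360052 212.05835704] [402.97625834 208.1599584 ]
```

View pics/w3.png

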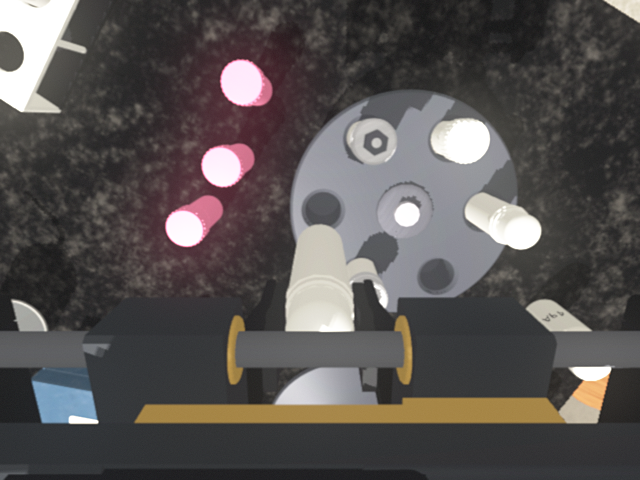

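Well 3's mouth is at (323,208) and the spindle at (407,212), both within 1 px of prediction, so I can insert.

arm_command(
  series="-1.7 2.6 15 0 255;0 0 30 0 255;0 0 25 0 255;0 0 14 0 255;0 0 6 0 255;0 0 0 0 255;0 0 8 0 255;0 0 10 0 255;0 0 10 0 255;0 0 10 0 255;0 0 10 0 255;0 0 7 0 255;0 0 4 0 255;0 0 1 0 255;0 0 0 0 255",
)

```text
time_s: 11.72
tool_pos: [0.5723, 0.1038, 0.116]
tool_rot: [-180.0, 0.0, -153.2]
force: [-0.2, -1.8, 3.8]
grip_width: 0.0291
grasp_force: 20.0
```

arm_command(
  series="0 0 0 0 80;0 0 0 0 80;0 0 0 0 80;0 0 -10 0 80;0 0 -30 0.123 80;0 0 -40 0.123 80;0 0 -40 0.123 80;0 0 -30 0.123 80;0 0 0 0.123 80;0 0 0 0.123 80;0 0 0 0.123 80;0 0 0 0.123 80;0 0 0 0.123 80;0 0 0 0.123 80;0 0 0 0.123 80;0 0 0 0.123 80;0 0 0 0.123 80;0 0 0 0.123 80;0 0 0 0.123 80;0 0 0 0.123 80",
)

```text
time_s: 13.38
tool_pos: [0.5717, 0.1044, 0.2661]
tool_rot: [180.0, -0.0, 93.8]
force: [-0.1, -1.0, 0.3]
grip_width: 0.0598
grasp_force: 0.0
```

```bash
python3 -c "
from h import *
p,y=well(2); o=telemetry.get_obs();print(o['tool_pos'],o['tool_rot'],o['grip_width']); go(*p,.099,y)"
```

```text
[0.57172501 0.10444312 0.2660547 ] [ 1.79971698e+02 -2.96416297e-02  9.37540886e+01] 0.05980131891947728
shift [ 56.6  44.9 167.1] turn 0.12 alt -3.022 q7 -6.0
```

arm_command(
  series="28.3 22.4 0 0 80;28.3 22.5 0 0 80;0 0 0 0.12 80;0 0 30 0 80;0 0 40 0 80;0 0 40 0 80;0 0 30 0 80;0 0 17 0 80;0 0 10 0 80;0 0 0 0 80;0 0 0 0 255;0 0 0 0 255;0 0 0 0 255;0 0 0 0 255;0 0 0 0 255;0 0 0 0 255",
)

```text
time_s: 14.72
tool_pos: [0.6132, 0.164, 0.0995]
tool_rot: [179.9, -0.1, 87.2]
force: [-1.1, 0.2, 3.2]
grip_width: 0.0334
grasp_force: 20.0
```

arm_command(
  series="0 0 -10 0 255;0 0 -25 -0.1164 255;0 0 -40 -0.1164 255;0 0 -40 -0.1164 255;0 0 -35 -0.1164 255;0 0 -5 -0.1164 255;0 0 0 -0.1164 255;0 0 0 -0.1164 255;0 0 0 -0.1164 255;0 0 0 -0.1164 255;16 9 0 0 255;33 19.2 0 0 255;16 9 0 0 255;0 0 0 0 255;0 0 0 0 255",
)

```text
time_s: 15.97
tool_pos: [0.5771, 0.2318, 0.2536]
tool_rot: [-180.0, -0.0, 147.4]
force: [0.6, -1.2, -1.2]
grip_width: 0.0335
grasp_force: 20.0
```

```bash
python3 -c "
from h import *
p,y=well(1); o=telemetry.get_obs();print(o['tool_pos'],o['grip_width']); go(*p,.0995,y)"
```

```text
[0.57711356 0.23178697 0.25364626] 0.03354986843796204
shift [ -2.1   0.2 154.1] turn 0.009 alt -3.133 q7 35.6
```

arm_command(
  series="-2.1 0.2 15 0.009 255;0 0 30 0 255;0 0 30 0 255;0 0 14 0 255;0 0 5 0 255;0 0 0 0 255;0 0 8 0 255;0 0 10 0 255;0 0 10 0 255;0 0 10 0 255;0 0 10 0 255;0 0 7 0 255;0 0 4 0 255;0 0 1 0 255;0 0 0 0 255;0 0 0 0 255",
)

```text
time_s: 17.3
tool_pos: [0.5799, 0.2292, 0.0996]
tool_rot: [180.0, 0.0, 146.7]
force: [-1.2, -0.9, 1.8]
grip_width: 0.0333
grasp_force: 20.0
```

arm_command(
  series="0 0 0 0 80;0 0 0 0 80;0 0 0 0 80;0 0 -10 0 80;0 0 -30 0 80;0 0 -40 0 80;0 0 -40 0 80;0 0 -30 0 80;-16.2 -36 0 0 80;-16.2 -36 0 0 80;-16.2 -36 0 0 80;-16.2 -36 0 0 80;-16.2 -36 0 0 80;-16.2 -36 0 0 80;-16.2 -36 0 0 80;-16.2 -36 0 0 80;-16.2 -36 0 0 80;-16.2 -36 0 0 80;-16.2 -36 0 0 80;0 0 0 0 80",
)

```text
time_s: 18.97
tool_pos: [0.5084, -0.21, 0.251]
tool_rot: [-179.8, 0.2, 146.0]
force: [-0.4, -1.4, -0.0]
grip_width: 0.0597
grasp_force: 0.0
```

```bash
python3 - <<'E'
from h import *
o=telemetry.get_obs();print(o['tool_pos'],o["tool_rot"]); go(.5113,-.1993,.0742,146.9)
im=cams.read_camera("wrist");print(proj(cam("wrist",o),[.5113,-.1993,.1]));cv2.imwrite("pics/w4.png",im)
E
```

```text
[ 0.50844105 -0.20996338  0.25096822] [-179.7880032     0.2305028   145.95733903]
shift [  4.3  11.1 176.7] turn -0.016 alt 3.125 q7 78.1
[331.01464552 214.17399404]
```

View pics/w4.png

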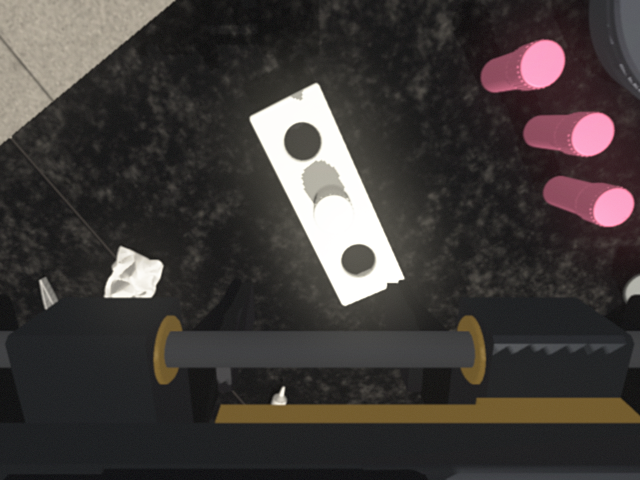

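The parked short's cap is at (332,214), as predicted. The arm is still settling, so I'll hold briefly and then correct.

arm_command(
  series="0 0 10 0 80;0 0 0 0 80;0 0 0 0 80",
)

```text
time_s: 19.27
tool_pos: [0.5116, -0.1974, 0.2385]
tool_rot: [180.0, -0.1, 146.9]
force: [-0.0, 0.2, -0.6]
grip_width: 0.0599
grasp_force: 0.0
```

```bash
python3 - <<'E'
from h import *
go(.5113,-.1993,.0742,146.9)
E
```

```text
shift [ -1.1  -1.8 164.3] turn -0.0 alt 3.141 q7 78.0
```

arm_command(
  series="-1 -1.5 30 0 80;0 0 40 0 80;0 0 40 0 80;0 0 30 0 80;0 0 16 0 80;0 0 8 0 80;0 0 0 0 80;0 0 0 0 255;0 0 0 0 255;0 0 0 0 255;0 0 0 0 255;0 0 0 0 255;0 0 0 0 255",
)

```text
time_s: 20.35
tool_pos: [0.5123, -0.2014, 0.0763]
tool_rot: [179.9, 0.1, 146.7]
force: [-0.4, -0.1, 2.7]
grip_width: 0.0333
grasp_force: 20.0
```

arm_command(
  series="0 0 -10 0 255;0 0 -30 0.1164 255;0 0 -40 0.1164 255;0 0 -40 0.1164 255;0 0 -40 0.1164 255;0 0 -15 0.1164 255;0 0 0 0.1164 255;0 0 0 0.1164 255;0 0 0 0.1164 255;0 0 0 0.1164 255;20 4 0 0 255;37 8 0 0 255;37 8 0 0 255;37 8 0 0 255;37 8 0 0 255;37 8 0 0 255;37 8 0 0 255;37 8 0 0 255;37 8 0 0 255;37 8 0 0 255",
)

```text
time_s: 22.02
tool_pos: [0.6078, 0.1482, 0.2511]
tool_rot: [180.0, -0.0, 86.7]
force: [0.8, 0.3, -0.1]
grip_width: 0.0333
grasp_force: 20.0
```

arm_command(
  series="17.5 3.4 0 0 255;0 0 0 0 255;0 0 0 0 255;0 0 0 0 255;0 0 0 0 255",
)

```text
time_s: 22.43
tool_pos: [0.6124, 0.1612, 0.2509]
tool_rot: [180.0, 0.0, 86.5]
force: [-0.4, -0.9, -1.2]
grip_width: 0.0331
grasp_force: 20.0
```

```bash
python3 - <<'E'
from h import *
p,y=well(2); o=telemetry.get_obs();print(o["tool_pos"],o["grip_width"]); go(*p,.0903,y)
E
```

```text
[0.61236847 0.16117996 0.25088205] 0.03313960111954765
shift [  2.9   0.3 160.6] turn -0.007 alt 3.134 q7 -16.1
```

arm_command(
  series="2.7 0.3 15 0 255;0 0 35 0 255;0 0 30 0 255;0 0 14 0 255;0 0 6 0 255;0 0 0 0 255;0 0 8 0 255;0 0 10 0 255;0 0 10 0 255;0 0 10 0 255;0 0 10 0 255;0 0 7 0 255;0 0 4 0 255;0 0 1 0 255;0 0 0 0 255;0 0 0 0 255",
)

```text
time_s: 23.77
tool_pos: [0.6127, 0.1652, 0.0902]
tool_rot: [-180.0, 0.1, 86.6]
force: [-0.2, -4.5, 1.3]
grip_width: 0.0336
grasp_force: 20.0
```

arm_command(
  series="0 0 0 0 80;0 0 0 0 80;0 0 0 0 80;0 0 -10 0 80;0 0 -30 0 80;0 0 -40 0 80;0 0 -40 0 80;0 0 -40 0 80;0 0 -40 0 80;0 -35 0 0 80;0 -35 0 0 80;0 0 0 0 80;0 0 0 0 80;0 0 0 0 80",
)

```text
time_s: 24.93
tool_pos: [0.543, 0.1712, 0.2913]
tool_rot: [179.9, -0.1, 86.7]
force: [-0.2, -0.0, -0.4]
grip_width: 0.0599
grasp_force: 0.0
```

```bash
python3 - <<'E'
from h import *
o=telemetry.get_obs(); c=cam("wrist",o); im=cams.read_camera("wrist")
for i,h in enumerate([.152,.138,.114,.152,.138,.114]): print(i,proj(c,[*well(i)[0],h]).round())
cv2.imwrite("pics/w5.png",im)
cv2.imwrite("pics/s5.png",cv2.resize(cams.read_camera("side")[190:320,270:440],None,fx=4,fy=4))
E
```

```text
0 [260. 146.]
1 [358. 144.]
2 [396. 218.]
3 [356. 303.]
4 [269. 296.]
5 [228. 218.]
```

View pics/w5.png

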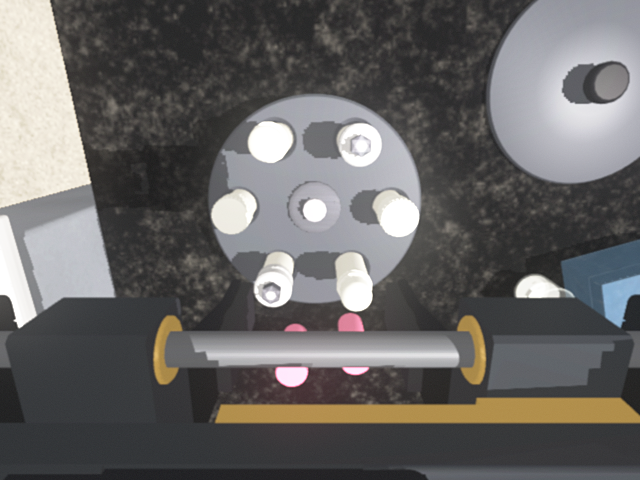

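View pics/s5.png

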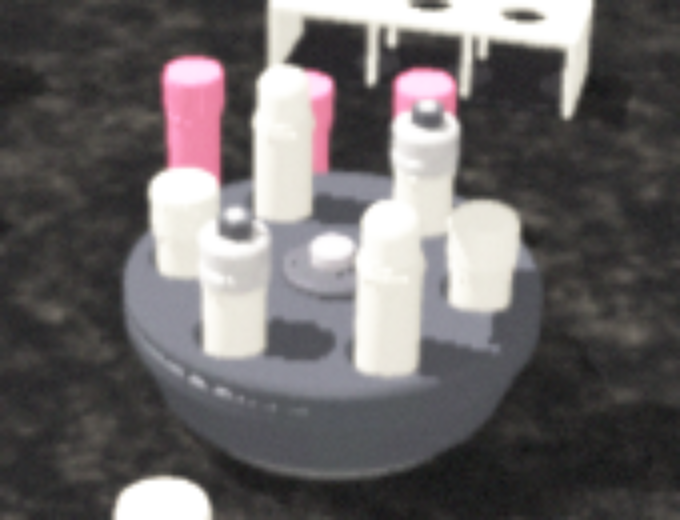

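The wrist view shows all six tubes seated. Talls are at (270,141) and (354,290), mediums at (359,145) and (272,290), and shorts at (234,211) and (397,213), so each faces its twin. The side crop shows the same, with all six upright and fully down.

```bash
python3 -c "
from cell import env
print(env.sign_off())"
```

```text
the job is handed in; nothing more can be done
None
```

I handed the job in at about 25 s of the 102 s allowed: the last pictures showed all six tubes fully down and upright, each directly across the hub from its twin, but sign-off gave no verdict.

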